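# Open the pop-out lollipop drawer and stand the lollipops in it

## Task

Get the lollipop display ready for customers: press the plain front of the latched display drawer in until it springs out, then take hold of it and draw it out as far as it goes. Then stand every lollipop that lies on the counter in the drawer's wells, stick down and head up, right down to the bottom of a well, and leave the drawer fully out; do not disturb the jar, the tin or the carton.

Things in the scene. Friction and masses are not known exactly. Their poses are not given: they have to be found in the camera images.
- drawer (a joint): Drawer slide, m: 0 latched, to 0.100 drawn right out towards the robot. Pressing the front 5 mm further in (-0.005, hard stop, about 9 N) frees it; as the press is taken away a spring drives it out to about 0.065 to 0.085. Then it slides by hand against about 2 N and stays where left. It cannot be pulled while latched, and once freed it does not latch again.
- display: Dark wood cabinet on the counter, fixed: 310 mm wide (y), 200 mm deep (x), 128 mm high, holding one drawer. Origin at the centre of its underside; x axis points away from the drawer's side, so the drawer comes out along -x. Its front edge is 20 mm behind the outer face of the latched drawer.
- drawer_front (a point): Centre of the outer face of the plain drawer front, a pale wood panel 310 mm wide, 12 mm thick, its edges 22 and 128 mm above the counter; moves with the drawer. x axis horizontal, square to the face, into the cabinet; y along the width; z up. Latched, the panel is flush with the cabinet top and gives no hold until it has sprung out.
- drawer_lip (a point): Middle of the top edge of the drawer front panel (12 mm thick in x), 128 mm above the counter; same axes. The well walls behind the panel are 22 mm lower than this edge, so the edge can be pinched from above to about 20 mm deep once the drawer is out.
- drawer_wells (a point): Mouth centre of the middle of five wells in a row behind the front panel, level with the well walls (106 mm above the counter); same axes. Wells at y = -116, -58, 0, 58, 116 mm, each 40 mm (x) by 34 mm (y), 74 mm deep, 24 mm apart. A deck behind them at the same height runs to the cabinet edge, 88 mm in +x when fully out. A lollipop there may lean up to 25 degrees; its middle is then 5 to 15 mm up.
- lolly1_mid (a point): One of several alike flat lollipops on the counter (absent in some starts): square white stick 10 x 10 mm, 140 mm long, amber disc head 34 mm across, 12 mm thick, at its end; 174 mm over all, about 35 g, balancing 18 mm from the middle towards the head. Point at mid length, 87 mm from the stick's free end, 5 mm above the underside; x axis along the stick to the head, z up as it lies.
- lolly2_mid (a point): One of several alike flat lollipops on the counter (absent in some starts): square white stick 10 x 10 mm, 140 mm long, amber disc head 34 mm across, 12 mm thick, at its end; 174 mm over all, about 35 g, balancing 18 mm from the middle towards the head. Point at mid length, 87 mm from the stick's free end, 5 mm above the underside; x axis along the stick to the head, z up as it lies.
- lolly3_mid (a point): One of several alike flat lollipops on the counter (absent in some starts): square white stick 10 x 10 mm, 140 mm long, amber disc head 34 mm across, 12 mm thick, at its end; 174 mm over all, about 35 g, balancing 18 mm from the middle towards the head. Point at mid length, 87 mm from the stick's free end, 5 mm above the underside; x axis along the stick to the head, z up as it lies.
- lolly4_mid (a point): One of several alike flat lollipops on the counter (absent in some starts): square white stick 10 x 10 mm, 140 mm long, amber disc head 34 mm across, 12 mm thick, at its end; 174 mm over all, about 35 g, balancing 18 mm from the middle towards the head. Point at mid length, 87 mm from the stick's free end, 5 mm above the underside; x axis along the stick to the head, z up as it lies.
- lolly5_mid (a point): One of several alike flat lollipops on the counter (absent in some starts): square white stick 10 x 10 mm, 140 mm long, amber disc head 34 mm across, 12 mm thick, at its end; 174 mm over all, about 35 g, balancing 18 mm from the middle towards the head. Point at mid length, 87 mm from the stick's free end, 5 mm above the underside; x axis along the stick to the head, z up as it lies.
- jar: Lidded clear jar, 76 mm across, 120 mm high, loose, not part of the job. Origin at the centre of its underside.
- carton: Small open carton of wrapped sweets, 110 x 90 x 50 mm, loose, not part of the job. Origin at the centre of its underside.
- tin: Tin can, 70 mm across, 100 mm high, loose, not part of the job. Origin at the centre of its underside.
Mind the look-alikes: they are no part of the job. What is shaped like the part that bears lolly1_mid but purple is not meant.

How it is judged (in metres and radians):
On the way, in this order (a step that is already met when the one before it is completed fails the run):
1. the latched drawer front is pressed in (value of joint drawer below -0.003 m), for 0.05 s.
2. the drawer has sprung out (value of joint drawer above 0.03 m), for 0.1 s.
3. the drawer is drawn right out (value of joint drawer above 0.092 m), for 0.2 s.
At the end, for the whole second after the job is handed in: The drawer is within 15 mm of fully out, and every lollipop present stands in the drawer's wells, head up, leaning less than 0.6 rad, with its middle less than 28 mm above and 15 mm below the rims of the wells (its stick at the bottom of a well) (value of joint drawer above 0.085 m and angle between each of lolly1_mid, lolly2_mid, lolly3_mid, lolly4_mid, lolly5_mid's own x axis and vertical below 0.6 rad and z of lolly1_mid in the frame of drawer_wells between -0.015 and 0.028 m and x of lolly1_mid in the frame of drawer_wells between -0.05 and 0.05 m and y of lolly1_mid in the frame of drawer_wells between -0.16 and 0.16 m and z of lolly2_mid in the frame of drawer_wells between -0.015 and 0.028 m and x of lolly2_mid in the frame of drawer_wells between -0.05 and 0.05 m and y of lolly2_mid in the frame of drawer_wells between -0.16 and 0.16 m and z of lolly3_mid in the frame of drawer_wells between -0.015 and 0.028 m and x of lolly3_mid in the frame of drawer_wells between -0.05 and 0.05 m and y of lolly3_mid in the frame of drawer_wells between -0.16 and 0.16 m and z of lolly4_mid in the frame of drawer_wells between -0.015 and 0.028 m and x of lolly4_mid in the frame of drawer_wells between -0.05 and 0.05 m and y of lolly4_mid in the frame of drawer_wells between -0.16 and 0.16 m and z of lolly5_mid in the frame of drawer_wells between -0.015 and 0.028 m and x of lolly5_mid in the frame of drawer_wells between -0.05 and 0.05 m and y of lolly5_mid in the frame of drawer_wells between -0.16 and 0.16 m); the robot touches nothing.
It fails at once if the jar is pushed away or knocked over (distance of jar from where it was at the start of the episode above 0.03 m or angle between jar's own z axis and vertical above 0.4 rad).
It fails at once if the tin is pushed away or knocked over (distance of tin from where it was at the start of the episode above 0.03 m or angle between tin's own z axis and vertical above 0.4 rad).
It fails at once if the carton is pushed away or knocked over (distance of carton from where it was at the start of the episode above 0.03 m or angle between carton's own z axis and vertical above 0.4 rad).
Of lolly1, lolly2, lolly3, lolly4, lolly5 only 4 to 5 are there at a start; the rules pass over those that are not, and their reading is None.
At some moment in a run one of lolly1, lolly2, lolly3, lolly4, lolly5 may be knocked a few centimetres aside while the robot is not near it.
It also fails if it takes over 208 s, if anything falls off the work surface, if the arm or the gripper's body presses on something with over 40 N, if the wrist force passes 120 N, or if a joint passes its speed limit or range.

## Robot

A 6-joint arm with a two-finger parallel gripper is mounted at the origin on the work surface. World frame = base frame: x ahead of the robot, y to its left, z up, the work surface at z = 0. Lengths are in mm, angles in rad, forces in N, time in s.
With the tool pointing down it reaches from about 300 to 775 mm from the base axis. Payload 14.6 kg.
Tool frame: the origin (TCP) lies on the centre line of the jaws, within the pads' length; the fingertips stand 19 mm ahead of it and the grasp point (between the pads) is the TCP (bot.tip_reach is the distance from the TCP to the fingertips, in mm); y points along the fingers, x is the direction in which the jaws open and shut, and the axes are right-handed (so a half turn about y gives the same grasp; the last joint's range is limited). The gripper opens to 85 mm and grips with 20 to 120 N. Pads are 22 mm wide; open, the fingers measure 114 mm over their backs; the gripper's body (76 mm by 85 mm) begins 54 mm behind the grasp point. The pads swing forward as they close: fully open they stand 13 mm farther back than shut.
Start: joints at [1.121, 0.3, 1.521, -0, 1.321, -0.067], TCP at [205.432, 510.183, 216.181] pointing down, gripper open.
Joint ranges: [-3.03, 3.03], [-0.79, 2.21], [0.23, 2.52], [-1.04, 4.18], [0, 3.07], [-2.55, 2.55]. Speed limits (rad/s): [2.22, 2.22, 2.57, 3.14, 3.14, 3.14].

## Interface

Orientations are given as a unit quaternion [w, x, y, z].
In Python, from rig import bot gives the robot as it stands. Calls block until the motion is done:
- bot.move_to(position, orientation): joint-space move of the TCP to a pose.
- bot.servo_line(position, attitude=None, speed=150, until_force=None): straight line of the TCP; attitude=None keeps the orientation; speed is the mean speed in mm/s. With until_force (N) it stops when the force on the tool has changed by that much, and returns True; else False.
- bot.move_joints(angles): joint-space move.
- bot.move_gripper(opening, grip_force=None): finger opening in mm; grip_force is the grip in N (None keeps the last); returns when the fingers have stopped.
- bot.dwell(seconds).
- bot.ik(position, orientation): joint angles nearest the present ones, or None.
- bot.read_state(): the state.
- bot.read_camera(name): name is "side" or "top" or "wrist"; returns a dict with "image" (400x640x3 uint8, blue, green, red), "depth" (400x640 float32, mm along the optical axis (not along the pixel's ray), 0 where there is no reading), "fovy" (degrees; the focal length in pixels is half the picture's height over the tangent of half this angle, whatever the lens; pixels are square), "cx", "cy" (the principal point, pixels), "eye" and "attitude" of the camera in the world; the wrist camera has in their place "mount" (4x4, takes a point from camera to tool coordinates, whose origin is the TCP and whose axes are the tool frame's). Camera axes: x right, y down, z forward; pixel columns grow to the right and rows downward; lengths in mm; the calibration is good to about 2 mm. The wrist camera is an equidistant fisheye: a pixel r from the principal point sees the ray r / f radians off the axis. A picture is of the moment at which its call begins: read the wrist's pose just before it.
A pose or a line that the arm cannot do raises bot.MotionError and nothing moves.
- bot.finish_job(): hands the job in, once; it reports no verdict.
The state is a dict: "clock": time; "joint_positions": joint angles; "qvel": joint speeds; "effort": joint torques, N m; "ee_pos": TCP position; "tool_rot": TCP orientation; "ft_force": force on the tool from outside, world axes, zero at the start; "moment": the same for the moment, N m; "grip_width": finger opening in mm.
Only numpy, scipy, OpenCV 4.12 (cv2) and the standard library are available. Lean on these libraries where they do the work, as an engineer would, in place of code of your own. Each camera call takes 0.05 s, during which the arm holds its last target.

## Working session

There is one attempt and no reset: what is moved stays moved. The work goes in short steps, each a Python script; the robot and the scene stay as the last script left them, time stands still between calls to the robot, and variables do not carry over. Pictures are saved under pics/ and viewed, and the job is handed in when it is done.

```bash
ls; mkdir -p pics; cat > h.py <<'E'
import numpy as np, cv2
from scipy.spatial.transform import Rotation as R
from rig import bot
def q2R(q): return R.from_quat([q[1],q[2],q[3],q[0]]).as_matrix()
def R2q(M):
    q=R.from_matrix(M).as_quat(); return [q[3],q[0],q[1],q[2]]
def world_pts(c):
    """depth -> world XYZ for pinhole cams"""
    h,w=c['depth'].shape; f=h/2/np.tan(np.radians(c['fovy'])/2)
    u,v=np.meshgrid(np.arange(w),np.arange(h))
    d=c['depth']; P=np.stack([(u-c['cx'])/f*d,(v-c['cy'])/f*d,d],-1)
    return P@q2R(c['attitude']).T+np.array(c['eye'])
def ray_plane(c,u,v,z):
    h=c['image'].shape[0]; f=h/2/np.tan(np.radians(c['fovy'])/2)
    d=q2R(c['attitude'])@np.array([(u-c['cx'])/f,(v-c['cy'])/f,1.])
    e=np.array(c['eye']); return e+d*(z-e[2])/d[2]
E
python3 - <<'E'
from h import *
for n in ['side','top','wrist']:
    c=bot.read_camera(n); cv2.imwrite(f'pics/{n}0.png',c['image'])
    print(n,{k:v for k,v in c.items() if k not in('image','depth')})
    print(c['depth'].min(),c['depth'].max())
s=bot.read_state(); print(s)
E
```

```text
pics
side {'fovy': 55.03973188640331, 'cx': 316.2969391006262, 'cy': 196.38615963072482, 'eye': array([ 294.33294291, -932.68122675,  845.15889695]), 'attitude': array([-0.44473061,  0.88903083, -0.09591416,  0.05137458])}
0.0 3343.8054
top {'fovy': 42.559580180210475, 'cx': 317.1340155455965, 'cy': 192.0630422764308, 'eye': array([ 233.52286174,   32.36200163, 1612.46829831]), 'attitude': array([-0.06546372,  0.71308454, -0.69456673,  0.0692965 ])}
0.0 2528.5796
wrist {'fovy': 65.70646984690485, 'cx': 313.834394358065, 'cy': 199.80401724595342, 'mount': array([[ 9.99999326e-01, -1.99791567e-04,  1.14411899e-03,
        -1.12193417e-01],
       [-1.15105162e-03, -3.01896143e-01,  9.53340125e-01,
        -1.56356509e+02],
       [ 1.54935793e-04, -9.53340799e-01, -3.01896170e-01,
         7.72280305e+01],
       [ 0.00000000e+00,  0.00000000e+00,  0.00000000e+00,
         1.00000000e+00]])}
0.0 1099.0665
{'clock': 0.15, 'joint_positions': array([ 1.12141851e+00,  3.00358244e-01,  1.52142389e+00, -1.84058691e-07,
        1.32070110e+00, -6.65914469e-02]), 'qvel': array([-0.00131897, -0.00247474, -0.00136753, -0.00151278,  0.0009374 ,
        0.00083708]), 'effort': array([ 8.23607443e-04, -5.43662667e+01, -3.61891258e+01, -9.33015167e-05,
        3.10173375e-03, -1.89221379e-05]), 'ee_pos': array([205.34606396, 510.02786713, 215.74972825]), 'tool_rot': array([-0.5858249 ,  0.58614196,  0.3954846 , -0.3960287 ]), 'ft_force': array([-0.66289121, -0.61575631, -0.4266631 ]), 'moment': array([-0.00652001, -0.0131424 ,  0.02191958]), 'grip_width': 85.1825427489576}
```

View pics/top0.png

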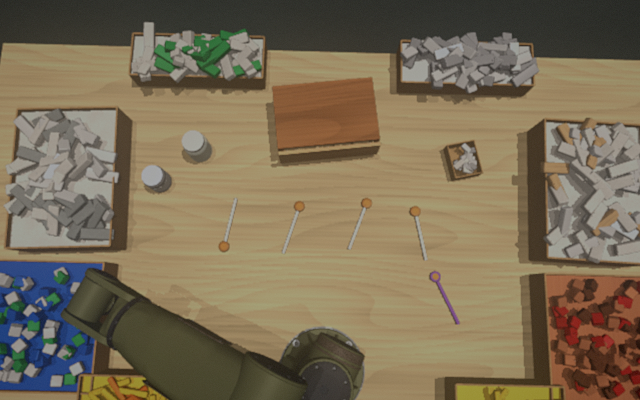

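View pics/side0.png

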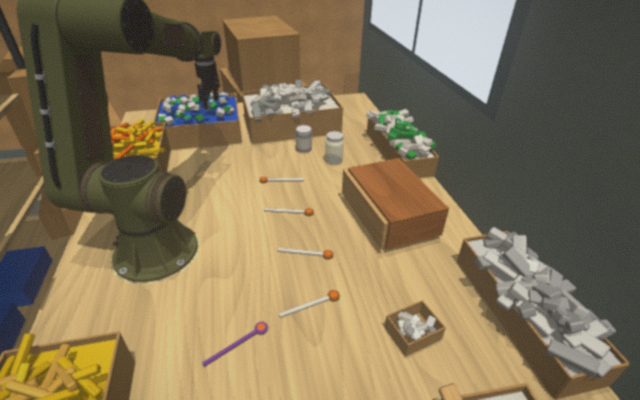

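View pics/wrist0.png

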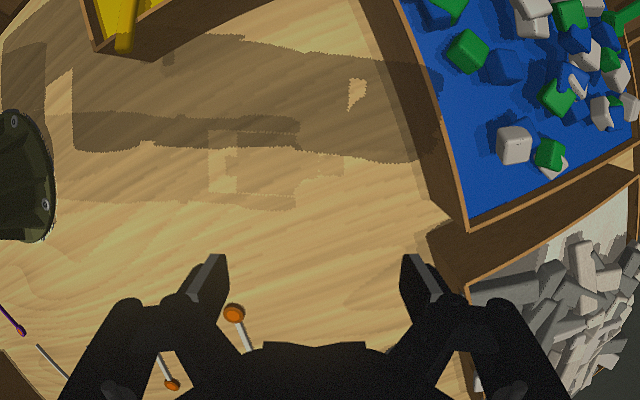

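Top view: amber heads with white sticks at about (224,246), (299,206), (366,203), (415,211). The look-alike is the purple lollipop, head (435,277) and stick end (457,322). The jar is at (195,146), the tin at (153,178), the carton at (463,160) and the cabinet around (325,118), with its pale front facing the robot. A fifth lollipop could be hidden under the arm.

```bash
cat >> h.py <<'E'
def find_lollies(c,pts=None,zmin=-8,zmax=25):
    """amber heads + white stick on the counter, from a pinhole camera: returns list of (head_xy, mid_xy, yaw)"""
    hsv=cv2.cvtColor(c['image'],cv2.COLOR_BGR2HSV)
    amber=cv2.inRange(hsv,(5,150,90),(20,255,255))
    n,l,st,ce=cv2.connectedComponentsWithStats(amber)
    return [(st[i],ce[i]) for i in range(1,n) if 15<st[i][4]<400]
E
python3 - <<'E'
from h import *
c=bot.read_camera('top'); P=world_pts(c)
img=c['image']; hsv=cv2.cvtColor(img,cv2.COLOR_BGR2HSV)
for st,ce in find_lollies(c):
    u,v=ce; ui,vi=int(round(u)),int(round(v))
    print(st,ce.round(1),hsv[vi,ui],'z6',ray_plane(c,u,v,8)[:2].round(1),'depth',P[vi,ui].round(1))
for n,p in dict(jar=(195,137),tin=(153,172),carton=(463,160)).items(): print(n,P[p[1],p[0]].round(1))
for p in [(273,86),(373,78),(379,145),(278,152),(281,162),(378,154),(325,118),(325,143),(325,151)]: print(p,P[p[1],p[0]].round(1), ray_plane(c,*p,128)[:2].round(1))
cv2.imwrite('pics/crop1.png',cv2.resize(img[180:330,200:480],None,fx=2.8,fy=2.8,interpolation=cv2.INTER_CUBIC))
cv2.imwrite('pics/crop2.png',cv2.resize(img[60:200,130:500],None,fx=2.1,fy=2.1,interpolation=cv2.INTER_CUBIC))
E
```

```text
[362 199   9   7  50] [365.6 202. ] [ 17 159 165] z6 [ 515.6 -127.1] depth [ 515.  -127.8   12.3]
[295 202   9   8  51] [298.5 205.1] [ 16 160 166] z6 [499.9  85.6] depth [499.2  86.9  14.8]
[410 207  10   7  47] [414.8 209.9] [ 17 157 164] z6 [ 494.4 -282.8] depth [ 493.2 -282.3   14.4]
[219 242   9   9  65] [222.8 246.1] [ 16 165 164] z6 [364.5 316.8] depth [364.3 315.5  12.6]
[433 274   5   5  18] [435.1 275.9] [ 18 158 163] z6 [ 289.7 -343.4] depth [ 289.  -340.8   18.6]
[557 291  55  28 328] [582.  303.8] [ 10 148 150] z6 [ 216.9 -793.1] depth [ 217.1 -748.6   94.6]
[634 334   6   6  22] [637.2 336.9] [ 10 154 129] z6 [ 122.8 -954. ] depth [ 128.2 -902.1   91.5]
[597 342  14  13  90] [604.  348.9] [ 10 154 131] z6 [  85.1 -850.1] depth [  98.5 -769.3  154.9]
[107 377  36  23 244] [120.7 391. ] [ 26 179 151] z6 [-70. 592.] depth [-46.2 547.4 133.9]
[139 385   9   7  42] [143.4 388.2] [ 13 207 153] z6 [-60.5 525.9] depth [-37.5 489.1 131.7]
jar [682.4 401.6 115.9]
tin [574.4 524.7  98.4]
carton [ 648.1 -425.3   59.3]
(273, 86) [901.1 183.7  -1. ] [847.7 171.6]
(373, 78) [ 939.3 -149.4   -1.5] [ 882.7 -134.8]
(379, 145) [ 668.9 -153.8  129. ] [ 669.2 -153.9]
(278, 152) [639.  147.9 128.6] [639.1 148. ]
(281, 162) [629.7 143.7  44.8] [608.6 137.8]
(378, 154) [ 676.6 -166.9   -0.7] [ 641.2 -151. ]
(325, 118) [748.1  10.1 132. ] [749.5  10. ]
(325, 143) [671.2   8.2 127.3] [670.9   8.2]
(325, 151) [648.2   7.5 120.4] [646.1   7.7]
```

View pics/crop1.png

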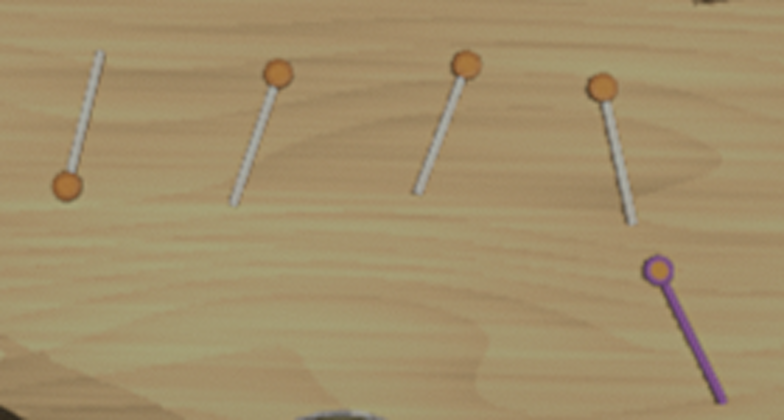

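View pics/crop2.png

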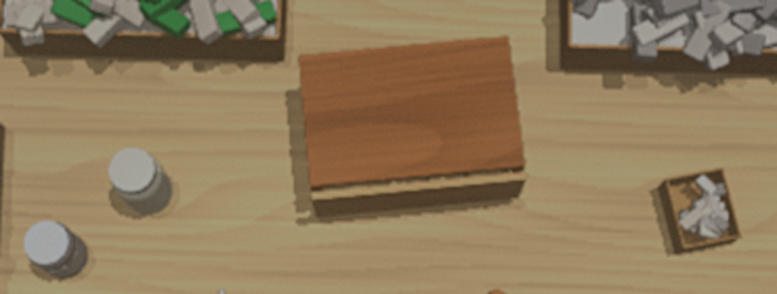

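Four amber lollipops fit the description. The purple-rimmed one (crop at (658,270)) is the look-alike and is left alone. Next I'll measure the cabinet top rectangle and the stick directions.

```bash
cat >> h.py <<'E'
def lolly_poses(c):
    """for each amber head on the counter, find the white stick: line of pixels, from 12 to 140mm; return head, mid, yaw(stick->head)"""
    img=c['image']; hsv=cv2.cvtColor(img,cv2.COLOR_BGR2HSV)
    white=cv2.inRange(hsv,(0,0,110),(180,70,255))
    out=[]
    for st,ce in find_lollies(c):
        h8=ray_plane(c,*ce,8.)
        if not(250<h8[0]<620 and abs(h8[1])<620): continue
        # pixels near head, white
        vs,us=np.nonzero(white)
        near=np.hypot(us-ce[0],vs-ce[1])<65
        if near.sum()<30: continue
        n,l=cv2.connectedComponents(white)
        best=max(set(l[vs[near],us[near]]),key=lambda k:(l[vs[near],us[near]]==k).sum())
        m=l==best
        vs,us=np.nonzero(m)
        X=np.array([ray_plane(c,u,v,9.)[:2] for u,v in zip(us,vs)])
        d,cen=None,X.mean(0)
        vx,vy,x0,y0=cv2.fitLine(X.astype(np.float32),cv2.DIST_HUBER,0,0.01,0.01).ravel()
        d=np.array([vx,vy]); 
        if d@(h8[:2]-cen)<0: d=-d
        t=(X-cen)@d; L=np.percentile(t,99)-np.percentile(t,1)
        off=np.cross(d,h8[:2]-cen)
        mid=h8[:2]-d*70   # head centre is 157 from free end, mid 87
        out.append(dict(head=h8[:2],mid=mid,yaw=np.arctan2(d[1],d[0]),L=L,off=off,free=cen+d*t.min()))
    return out
E
python3 - <<'E'
from h import *
c=bot.read_camera('top'); P=world_pts(c)
for o in lolly_poses(c): print({k:np.round(v,2) for k,v in o.items()}, 'head-free',np.linalg.norm(o['head']-o['free']).round(1))
m=(P[...,2]>118)&(P[...,2]<140)&(P[...,0]>600)&(P[...,0]<900)&(abs(P[...,1])<230)
X=P[m][:,:2].astype(np.float32)
print(len(X),np.median(P[m][:,2]),cv2.minAreaRect(X))
# robust edge fit per bins
n,l,st,ce=cv2.connectedComponentsWithStats(m.astype(np.uint8)); k=1+st[1:,4].argmax(); mm=l==k
print(st[k])
cols=range(st[k][0]+6,st[k][0]+st[k][2]-6)
F=[];B=[]
for u in cols:
    v=np.nonzero(mm[:,u])[0]
    F.append(ray_plane(c,u,v.max()+.5,128)[:2]); B.append(ray_plane(c,u,v.min()-.5,128)[:2])
for E in (F,B):
    E=np.array(E,np.float32); vx,vy,x0,y0=cv2.fitLine(E,cv2.DIST_HUBER,0,.01,.01).ravel()
    print('edge dir deg',np.degrees(np.arctan2(vx,-vy)),x0,y0,'y extents',E[0],E[-1], 'resid',np.std((E-[x0,y0])@[-vy,vx]))
s=bot.read_camera('side'); Q=world_pts(s)
m=(Q[...,2]>118)&(Q[...,2]<140)&(Q[...,0]>600)&(Q[...,0]<900)&(abs(Q[...,1])<230)
print('side',np.median(Q[m][:,2]),cv2.minAreaRect(Q[m][:,:2].astype(np.float32)))
E
```

```text
{'head': array([ 515.5 , -126.99]), 'mid': array([ 449.7 , -103.12]), 'yaw': np.float32(-0.35), 'L': np.float64(138.16), 'off': np.float64(1.93), 'free': array([366.04, -74.84])} head-free 158.3
{'head': array([499.11,  85.29]), 'mid': array([432.2 , 105.85]), 'yaw': np.float32(-0.3), 'L': np.float64(137.29), 'off': np.float64(1.34), 'free': array([347.29, 130.52])} head-free 158.4
{'head': array([ 494.46, -282.91]), 'mid': array([ 425.96, -297.31]), 'yaw': np.float32(0.21), 'L': np.float64(138.95), 'off': np.float64(-0.96), 'free': array([ 337.52, -314.91])} head-free 160.2
{'head': array([364.25, 316.61]), 'mid': array([433.11, 304.01]), 'yaw': np.float32(2.96), 'L': np.float64(137.28), 'off': np.float64(-1.98), 'free': array([520.18, 286.05])} head-free 158.9
{'head': array([ 289.22, -342.96]), 'mid': array([ 357.72, -328.56]), 'yaw': np.float32(-2.93), 'L': np.float64(138.95), 'off': np.float64(17.51), 'free': array([ 475.45, -285.92])} head-free 194.8
6887 127.63772752414252 ((783.0333251953125, 33.390472412109375), (279.57403564453125, 355.26373291015625), 7.242230415344238)
[ 272   78  108   72 6408]
edge dir deg 7.240537 665.3866 7.1432467 y extents [646.861   148.27669] [ 682.75775 -135.82527] resid 0.9835908
edge dir deg 7.1579742 867.41675 13.874176 y extents [849.77014 156.3966 ] [ 861.4369  -134.94827] resid 2.6608171
side 125.68009207167336 ((759.1795654296875, 5.42816162109375), (224.80516052246094, 316.17315673828125), 7.0541462898254395)
```

```bash
cat >> h.py <<'E'
def rot(f,zt):
    """tool rotation with y along f, z along zt"""
    f=np.array(f,float); f/=np.linalg.norm(f); zt=np.array(zt,float); zt-=f*(zt@f); zt/=np.linalg.norm(zt)
    return R2q(np.stack([np.cross(f,zt),f,zt],1))
TH=np.radians(7.2); N=np.array([np.cos(TH),np.sin(TH),0]); T=np.array([-np.sin(TH),np.cos(TH),0]); UP=np.array([0,0,1.])
E
python3 - <<'E'
from h import *
s=bot.read_state(); print(q2R(s['tool_rot']).round(3), bot.tip_reach)
c=bot.read_camera('top'); P=world_pts(c); Q=world_pts(bot.read_camera('side'))
for W,nm in ((P,'top'),(Q,'side')):
    m=(W[...,2]>116)&(W[...,2]<136)&(W[...,0]>620)&(W[...,0]<900)&(abs(W[...,1])<200)
    X=W[m]; n=X@N; t=X@T
    core=(n>np.median(n)-60)&(n<np.median(n)+60); core2=abs(t-np.median(t))<100
    print(nm,'t',np.percentile(t[core],[.5,2,98,99.5]).round(1),'n',np.percentile(n[core2],[.2,1,2,98,99,99.8]).round(1))
    h=np.histogram(n[core2],bins=np.arange(630,670,2)); print(h[0])
    # front face points, between z 40 and 115
    m=(W[...,2]>40)&(W[...,2]<110)&(W[...,0]>600)&(W[...,0]<700)&(abs(W[...,1]-5)<110); print('face n',np.percentile(W[m]@N,[10,50,90]).round(1),m.sum())
fc=N*645+T*(-75)
for zt in (UP,-UP):
  for d in (0,-80): print(zt,d,bot.ik(list((N*(641+d)+T*-80+UP*85)),rot(N,zt)))
E
```

```text
[[ 0.374 -0.    -0.928]
 [ 0.928 -0.     0.374]
 [-0.    -1.     0.   ]] 19.0
top t [-240.7 -235.9   61.3   65.7] n [641.8 643.  644.2 858.5 860.2 863. ]
[ 0  0  0  0  0 14 72 48 44 43 49 32 18  1  0  3 50 51 40]
face n [642.  643.4 663.5] 487
side t [-245.5 -244.1   56.4   62.3] n [642.6 643.4 644.1 858.  860.4 863.8]
[ 0  0  0  0  0  0 49 57 30 24 18 25 17  0  0  0 37 56 24]
face n [642.8 644.  645.6] 583
[0. 0. 1.] 0 [-0.17537877  0.77270275  2.07255591  2.82769701  1.28816516 -1.48050903]
[0. 0. 1.] -80 [-0.25177931  0.74231651  2.25774852  2.76069434  1.43929089 -1.51833419]
[-0. -0. -1.] 0 [-0.17537877  0.77270275  2.07255591  2.82769701  1.28816516  1.66108362]
[-0. -0. -1.] -80 [-0.25177931  0.74231651  2.25774852  2.76069434  1.43929089  1.62325846]
```

```bash
python3 - <<'E'
from h import *
Wc=N*(643-100+32)+T*(-90); print('well centre',Wc)
for k in (-2,0,2):
  W=Wc+T*58*k
  for zt in (152,260):
    for p in (10,20,30,40,50,60):
      f=np.cos(np.radians(p))*N-np.sin(np.radians(p))*UP
      for s in (1,-1):
        q=bot.ik(list(W-f*10+UP*zt),rot(f,s*UP)); print(k,zt,p,s,None if q is None else np.round(q,2))
E
```

```text
well centre [581.74594428 -17.22371382   0.        ]
-2 152 10 1 [-0.56  0.44  2.18  2.31  1.01 -1.18]
-2 152 10 -1 [-0.56  0.44  2.18  2.31  1.01  1.96]
-2 152 20 1 [-0.54  0.33  2.15  2.14  0.76 -0.99]
-2 152 20 -1 [-0.54  0.33  2.15  2.14  0.76  2.15]
-2 152 30 1 [-0.51  0.26  2.09  1.83  0.56 -0.66]
-2 152 30 -1 [-0.51  0.26  2.09  1.83  0.56  2.48]
-2 152 40 1 [-0.47  0.22  2.01  1.32  0.46 -0.13]
-2 152 40 -1 None
-2 152 50 1 [-0.43  0.23  1.91  0.77  0.51  0.43]
-2 152 50 -1 None
-2 152 60 1 [-0.39  0.26  1.8   0.41  0.66  0.78]
-2 152 60 -1 [-0.39  0.26  1.8   0.41  0.66 -2.36]
-2 260 10 1 [-0.56  0.16  2.15  2.13  0.83 -0.88]
-2 260 10 -1 [-0.56  0.16  2.15  2.13  0.83  2.26]
-2 260 20 1 [-0.54  0.09  2.1   1.82  0.64 -0.57]
-2 260 20 -1 None
-2 260 30 1 [-0.51  0.06  2.01  1.37  0.55 -0.12]
-2 260 30 -1 None
-2 260 40 1 [-0.47  0.06  1.91  0.89  0.59  0.36]
-2 260 40 -1 None
-2 260 50 1 [-0.43  0.09  1.8   0.54  0.71  0.7 ]
-2 260 50 -1 [-0.43  0.09  1.8   0.54  0.71 -2.44]
-2 260 60 1 [-0.39  0.14  1.67  0.32  0.89  0.91]
-2 260 60 -1 [-0.39  0.14  1.67  0.32  0.89 -2.23]

[... 1528 characters left out ...]
  2.04  0.06  0.28 -1.65]
2 152 60 1 [0.1  0.16 1.92 0.02 0.54 1.53]
2 152 60 -1 [ 0.1   0.16  1.92  0.02  0.54 -1.61]
2 260 10 1 [ 0.09  0.03  2.3   3.08  0.59 -1.53]
2 260 10 -1 [0.09 0.03 2.3  3.08 0.59 1.62]
2 260 20 1 [ 0.09 -0.05  2.24  3.03  0.27 -1.47]
2 260 20 -1 [ 0.09 -0.05  2.24  3.03  0.27  1.67]
2 260 30 1 [ 0.09 -0.08  2.15  0.78  0.04  0.78]
2 260 30 -1 [ 0.09 -0.08  2.15  0.78  0.04 -2.36]
2 260 40 1 [ 0.1  -0.07  2.04  0.07  0.3   1.48]
2 260 40 -1 [ 0.1  -0.07  2.04  0.07  0.3  -1.66]
2 260 50 1 [ 0.1  -0.03  1.92  0.03  0.56  1.52]
2 260 50 -1 [ 0.1  -0.03  1.92  0.03  0.56 -1.62]
2 260 60 1 [0.1  0.04 1.79 0.02 0.8  1.54]
2 260 60 -1 [ 0.1   0.04  1.79  0.02  0.8  -1.6 ]
```

```bash
cat >> h.py <<'E'
def at(n,t,z): return list(N*n+T*t+UP*z)
def pitch(p): return np.cos(np.radians(p))*N-np.sin(np.radians(p))*UP
def snap(cam,name,box=None,scale=1):
    c=bot.read_camera(cam); im=c['image']
    if box: im=im[box[1]:box[3],box[0]:box[2]]
    if scale!=1: im=cv2.resize(im,None,fx=scale,fy=scale,interpolation=cv2.INTER_CUBIC)
    cv2.imwrite(f'pics/{name}.png',im); return c
E
python3 - <<'E'
from h import *
f=pitch(20); q=rot(f,UP)
for a in [(480,-90,330),(560,-90,95),(645,-90,95),(480,-90,95)]: print(a,bot.ik(at(*a),q))
bot.move_gripper(0)
print(bot.read_state()['grip_width'])
bot.move_to(at(480,-90,330),q); print(bot.read_state()['clock'],bot.read_state()['joint_positions'].round(2))
bot.move_to(at(570,-90,95),q); print(bot.read_state()['clock'])
snap('side','press_pre'); c=snap('top','press_pre_t')
for o in lolly_poses(c): print({k:np.round(v,2) for k,v in o.items()})
E
```

```text
(480, -90, 330) [-0.38452675 -0.37122559  2.30621263  1.51093934  0.47767543 -0.12173042]
(560, -90, 95) [-0.26368731  0.42716538  2.28162507  2.63692968  0.82968474 -1.35327728]
(645, -90, 95) [-0.18445969  0.5256594   2.07279625  2.68871221  0.71470197 -1.32775736]
(480, -90, 95) [-0.38452675  0.34452801  2.46681582  2.53742671  0.94041344 -1.37348123]
-0.35559683785022217
3.3333 [-0.38 -0.37  2.31  1.51  0.48 -0.12]
4.4583
{'head': array([ 515.83, -127.11]), 'mid': array([ 449.83, -103.78]), 'yaw': np.float32(-0.34), 'L': np.float64(101.84), 'off': np.float64(1.59), 'free': array([400.28, -87.96])}
{'head': array([499.34,  85.87]), 'mid': array([432.42, 106.4 ]), 'yaw': np.float32(-0.3), 'L': np.float64(137.25), 'off': np.float64(1.93), 'free': array([347.28, 130.5 ])}
{'head': array([ 495.41, -282.54]), 'mid': array([ 426.91, -296.95]), 'yaw': np.float32(0.21), 'L': np.float64(138.93), 'off': np.float64(-0.82), 'free': array([ 337.52, -314.93])}
{'head': array([364.53, 317.1 ]), 'mid': array([433.39, 304.49]), 'yaw': np.float32(2.96), 'L': np.float64(137.26), 'off': np.float64(-2.47), 'free': array([520.19, 286.09])}
{'head': array([ 289.38, -343.27]), 'mid': array([ 357.88, -328.85]), 'yaw': np.float32(-2.93), 'L': np.float64(138.93), 'off': np.float64(17.82), 'free': array([ 475.44, -285.9 ])}
```

View pics/press_pre.png

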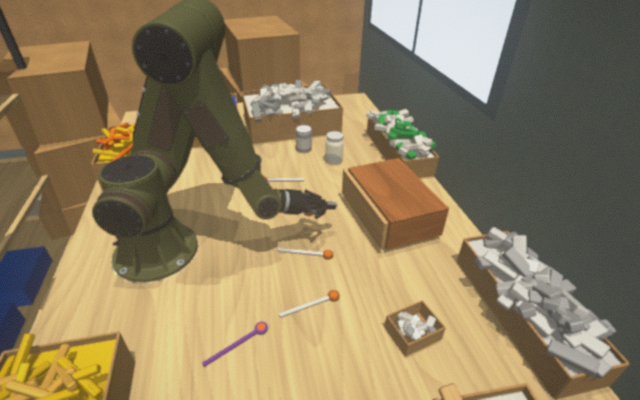

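View pics/press_pre_t.png

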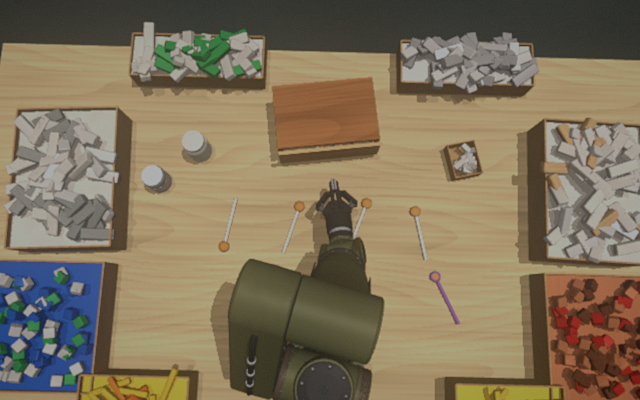

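The closed fingers face the middle of the drawer front (tip at about (335,183) in the top view). No fifth lollipop shows where the arm was. Now I press the front.

```bash
python3 - <<'E'
from h import *
q=rot(pitch(20),UP)
hit=bot.servo_line(at(640,-90,95),q,speed=30,until_force=4); s=bot.read_state(); print(hit,(s['ee_pos']@N).round(1),s['ft_force'].round(1))
n0=s['ee_pos']@N
for k in range(1,9):
    bot.servo_line(at(n0+k,-90,95),q,speed=15); s=bot.read_state(); F=s['ft_force']@N; print(k,(s['ee_pos']@N).round(2),F.round(1))
    if F<-20: break
bot.dwell(.1)
bot.servo_line(at(530,-90,95),q,speed=200); bot.dwell(.5)
print(bot.read_state()['clock'])
snap('top','sprung',(220,60,420,260),3)
E
```

```text
False 639.9 [ 0.1 -0.4  0.7]
1 641.0 -0.9
2 641.99 -0.1
3 642.99 0.5
4 644.0 -0.3
5 645.02 0.2
6 646.0 0.0
7 647.01 0.5
8 648.0 -0.3
10.3833
```

View pics/sprung.png

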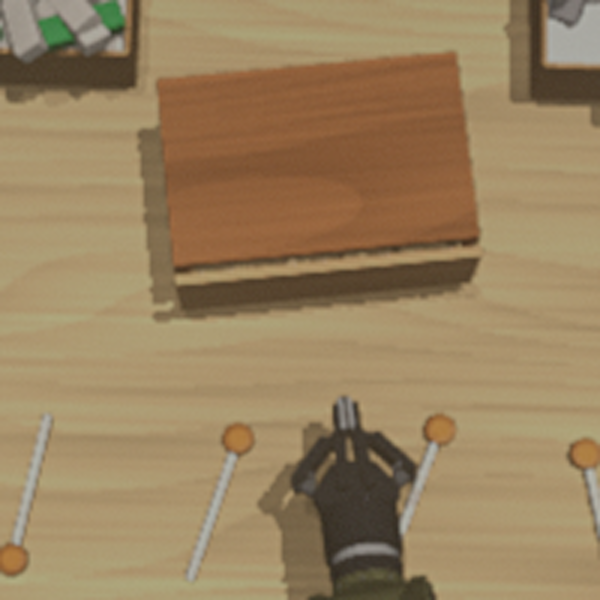

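```bash
python3 - <<'E'
from h import *
s=bot.read_state(); print(s['ee_pos'],s['grip_width'],q2R(s['tool_rot']).round(3), (s['ee_pos']@N,s['ee_pos']@T))
c=bot.read_camera('top'); P=world_pts(c)
for v in range(186,206,2): print(v,[P[v,u].round(0).tolist() for u in (333,335,337)])
Q=world_pts(bot.read_camera('side')); 
m=(Q[...,2]>60)&(Q[...,2]<130)&(Q[...,0]>480)&(Q[...,0]<600)&(abs(Q[...,1])<60); X=Q[m]; print(X[np.argsort(-X[:,0])[:15]].round(0))
E
```

```text
[537.15955516 -22.82110155  94.98681795] 0.04884225679219747 [[ 0.125  0.932  0.339]
 [-0.992  0.118  0.043]
 [-0.    -0.342  0.94 ]] (np.float64(530.0636491772042), np.float64(-89.96509433353191))
186 [[566.0, -23.0, 4.0], [566.0, -29.0, 3.0], [566.0, -35.0, 4.0]]
188 [[560.0, -23.0, -1.0], [559.0, -29.0, 5.0], [560.0, -36.0, -1.0]]
190 [[552.0, -23.0, 6.0], [552.0, -29.0, 6.0], [553.0, -36.0, 2.0]]
192 [[547.0, -23.0, -0.0], [546.0, -29.0, 7.0], [547.0, -36.0, -0.0]]
194 [[518.0, -19.0, 115.0], [518.0, -25.0, 117.0], [518.0, -31.0, 118.0]]
196 [[512.0, -19.0, 117.0], [514.0, -26.0, 109.0], [512.0, -31.0, 118.0]]
198 [[507.0, -20.0, 109.0], [506.0, -25.0, 116.0], [506.0, -31.0, 121.0]]
200 [[501.0, -20.0, 114.0], [499.0, -25.0, 121.0], [499.0, -31.0, 123.0]]
202 [[494.0, -20.0, 118.0], [493.0, -25.0, 126.0], [493.0, -31.0, 126.0]]
204 [[486.0, -19.0, 128.0], [487.0, -25.0, 124.0], [488.0, -31.0, 121.0]]
[[526. -32. 105.]
 [525. -34. 111.]
 [523. -30. 100.]
 [523. -30. 111.]
 [523. -32.  93.]
 [523. -32.  97.]
 [523. -32. 109.]
 [523. -33. 106.]
 [522. -23. 110.]
 [520. -30. 112.]
 [520. -32. 110.]
 [520. -33.  91.]
 [519. -33. 107.]
 [518. -37.  98.]
 [518. -25. 113.]]
```

The press made no contact. Both cameras put the fingertips about 33 mm short of where the TCP and tip reach say they should be. To tell a camera offset from a tool offset, I'll look at the hand again pointing straight down.

```bash
python3 - <<'E'
from h import *
bot.move_to(at(480,-90,300),rot(pitch(20),UP))
bot.move_to(at(450,-90,250),rot(-UP,N))
s=bot.read_state(); print(s['ee_pos'],s['joint_positions'].round(3),s['clock'])
c=bot.read_camera('side'); Q=world_pts(c)
cv2.imwrite('pics/down_side.png',c['image'])
p=s['ee_pos']
m=(abs(Q[...,0]-p[0])<80)&(abs(Q[...,1]-p[1])<80)&(Q[...,2]>150)&(Q[...,2]<330)
X=Q[m]; print(len(X))
for z in range(200,330,10):
    Y=X[(X[:,2]>=z)&(X[:,2]<z+10)]
    if len(Y): print(z,len(Y),Y.min(0).round(0),Y.max(0).round(0),Y.mean(0).round(0))
t=bot.read_camera('top'); W=world_pts(t); cv2.imwrite('pics/down_top.png',t['image'])
print('base?',[ (u,v,W[v,u].round(0).tolist()) for u,v in ((325,372),(300,345),(345,345),(360,380))])
E
```

```text
[457.56904599 -32.57414536 249.32503169] [-1.520e-01  6.800e-02  1.717e+00  1.000e-03  1.358e+00  1.292e+00] 13.0083
174
260 11 [447. -46. 263.] [469. -34. 270.] [458. -40. 266.]
270 28 [447. -51. 270.] [469. -32. 280.] [457. -43. 275.]
280 26 [447. -52. 280.] [470. -35. 290.] [457. -43. 285.]
290 24 [447. -49. 291.] [469. -33. 299.] [456. -43. 294.]
300 11 [444. -63. 302.] [470. -12. 310.] [452. -40. 308.]
310 45 [442. -70. 310.] [472.  -1. 320.] [453. -47. 315.]
320 29 [442. -81. 320.] [475.   7. 330.] [455. -59. 326.]
base? [(325, 372, [97.0, 8.0, 679.0]), (300, 345, [139.0, 53.0, 663.0]), (345, 345, [140.0, -28.0, 655.0]), (360, 380, [83.0, -54.0, 667.0])]
```

View pics/down_side.png

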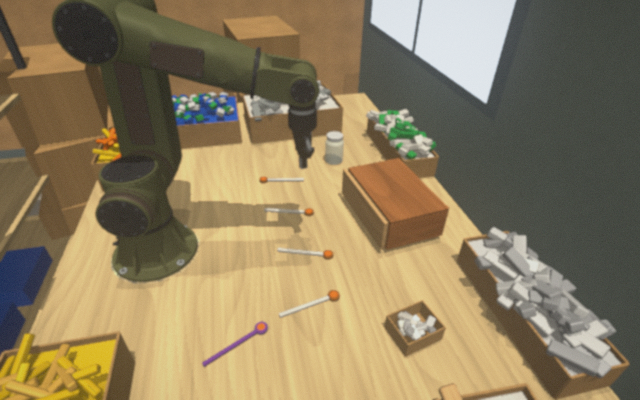

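View pics/down_top.png

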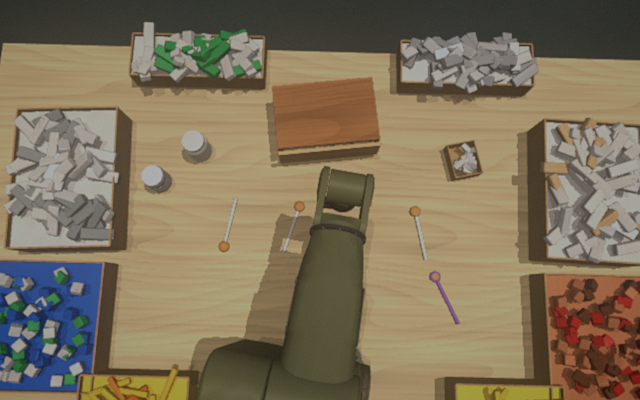

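With the tool down, x and y agree but the tips sit at z ≈ 263, above the TCP at 249. So the tool length is about 33 mm off along the fingers, and the cameras are fine. I'll calibrate it by touching bare counter gently at (480, 0).

```bash
python3 - <<'E'
from h import *
q=rot(-UP,N)
for op in (0,30):
    bot.move_gripper(op)
    bot.servo_line([480,0,60],q,speed=250)
    hit=bot.servo_line([480,0,-20],q,speed=20,until_force=4); s=bot.read_state(); print(op,hit,s['ee_pos'].round(2),s['ft_force'].round(1),s['grip_width'])
    bot.servo_line([480,0,80],q,speed=150)
print(bot.read_state()['clock'])
E
```

```text
0 True [ 4.8002e+02 -1.0000e-02 -1.5070e+01] [-1.4 -0.5  6.5] 0.0522154902917095
30 True [ 4.8004e+02 -1.0000e-02 -1.5530e+01] [-1.4  0.7  7.3] 30.091694528179872
23.0583
```

Touch confirmed: the real fingertips are 15 mm behind the reported TCP (not 19 mm ahead), at openings of both 0 and 30 mm. From here I command by the measured tip position. Pressing again.

```bash
cat >> h.py <<'E'
TIP=15.
def tcp(tip,f): return list(np.array(tip)+TIP*np.array(f))
E
python3 - <<'E'
from h import *
f=pitch(20); q=rot(f,UP); P=lambda n,z=90: tcp(at(n,-90,z),f)
for n in (520,600,650): print(n,bot.ik(P(n),q))
bot.move_gripper(0)
bot.move_to(P(480,250),q); bot.move_to(P(625),q)
hit=bot.servo_line(P(660),q,speed=25,until_force=4); s=bot.read_state(); n0=s['ee_pos']@N-TIP*np.cos(np.radians(20)); print(hit,'tip n',n0.round(1),s['ft_force'].round(1))
for k in range(1,9):
    bot.servo_line(P(n0+k),q,speed=20); s=bot.read_state(); F=s['ft_force']@N; print(k,(s['ee_pos']@N-TIP*.94).round(2),F.round(1))
    if F<-22: break
bot.dwell(.1)
bot.servo_line(P(510),q,speed=200); bot.dwell(.4)
print(bot.read_state()['clock'])
snap('top','sprung2',(220,60,420,260),3)
E
```

```text
520 [-0.29626361  0.43430478  2.33932574  2.62463176  0.89245376 -1.38045359]
600 [-0.20932392  0.51676658  2.14736239  2.68633364  0.77904893 -1.35408464]
650 [-0.17083081  0.57405167  2.02137747  2.70625312  0.70893514 -1.33552823]
True tip n 641.3 [-2.2 -1.6  2.8]
1 642.06 -3.1
2 643.05 -4.5
3 644.07 -4.0
4 645.16 -3.7
5 645.84 -10.5
6 646.33 -23.2
29.825
```

View pics/sprung2.png

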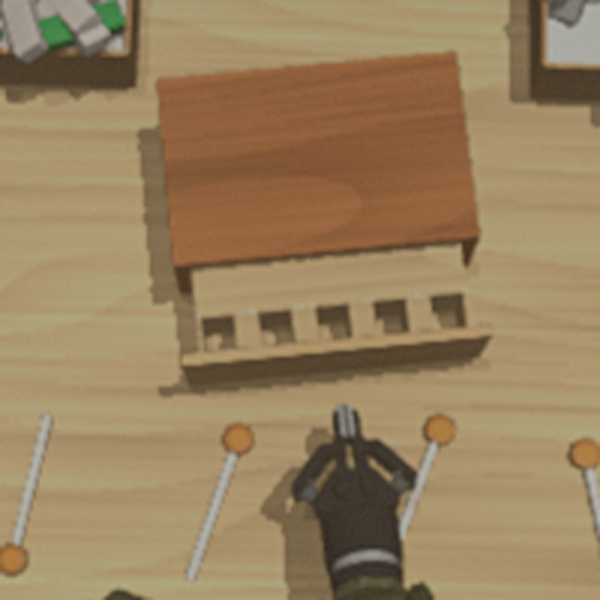

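The drawer has sprung out: the five wells show at crop rows 315–335, and the lip runs from (185,362) to (490,330). I'll measure the lip, pinch it from above and draw it out.

```bash
cat >> h.py <<'E'
def lip_n(c):
    P=world_pts(c); n=P@N; t=P@T
    m=(P[...,2]>116)&(P[...,2]<140)&(n>525)&(n<640)&(abs(t+90)<130)
    return np.percentile(n[m],[3,25,50,75,97]).round(1), m.sum(), np.percentile(t[(P[...,2]>116)&(P[...,2]<140)&(n>525)&(n<640)&(abs(t+90)<200)],[1,99]).round(1)
E
python3 - <<'E'
from h import *
bot.servo_line(tcp(at(480,-90,180),pitch(20)),rot(pitch(20),UP),speed=250)
print(lip_n(bot.read_camera('top')),lip_n(bot.read_camera('side')),bot.read_state()['clock'])
for z in (118,220):
  for zt in (T,-T): print(z,bot.ik(tcp(at(568,-90,z),-UP),rot(-UP,zt)))
E
```

```text
(array([560.4, 562.3, 565.8, 569.2, 572.4]), np.int64(403), array([-239.7,   62.6])) (array([560.9, 562.2, 564.6, 568.6, 573.1]), np.int64(268), array([-243.4,   57.6])) 30.5417
118 [-9.51662558e-02  4.69421915e-01  1.56477099e+00 -4.44089210e-16
  1.10739975e+00 -2.20829962e-01]
118 None
220 [-9.51662558e-02  3.64612428e-01  1.46155464e+00 -4.44089210e-16
  1.31542559e+00 -2.20829962e-01]
220 None
```

```bash
python3 - <<'E'
from h import *
q=rot(-UP,T); P=lambda n,z: tcp(at(n,-90,z),-UP)
bot.move_gripper(44)
bot.move_to(P(566,200),q); hit=bot.servo_line(P(566,115),q,speed=80,until_force=8); print('hit',hit,bot.read_state()['ee_pos'][2]-TIP)
bot.move_gripper(0,30); s=bot.read_state(); print('width',s['grip_width'])
n1=s['ee_pos']@N
hit=bot.servo_line(P(540,115),q,speed=30,until_force=15); s=bot.read_state(); print(hit,n1,s['ee_pos']@N,s['ft_force'].round(1))
bot.dwell(.3)
bot.move_gripper(44); s=bot.read_state(); 
bot.servo_line(P(s['ee_pos']@N,220),q,speed=200)
bot.move_to(P(420,260),q)
bot.move_joints(bot.read_state()['joint_positions']*np.array([0,1,1,1,1,1])+np.array([1.1,0,0,0,0,0]))
c=snap('top','out',(220,60,420,260),3)
print(lip_n(c),lip_n(bot.read_camera('side')),bot.read_state()['clock'])
for o in lolly_poses(c): print({k:np.round(v,2) for k,v in o.items()})
E
```

```text
hit False 85.57980784053213
width 11.227587273800884
True 566.2310709110363 549.1254378874678 [ 4.8  0.8 -0.2]
(array([542.6, 544.7, 548.3, 551.3, 555.1]), np.int64(404), array([-238.9,   63.8])) (array([542.9, 544.4, 547. , 551.3, 554.9]), np.int64(266), array([-244.8,   60.1])) 39.2417
{'head': array([ 515.63, -126.97]), 'mid': array([ 449.83, -103.11]), 'yaw': np.float32(-0.35), 'L': np.float64(138.16), 'off': np.float64(1.99), 'free': array([366.04, -74.84])}
{'head': array([499.45,  85.15]), 'mid': array([432.56, 105.78]), 'yaw': np.float32(-0.3), 'L': np.float64(137.32), 'off': np.float64(1.47), 'free': array([347.28, 130.53])}
{'head': array([ 494.54, -283.17]), 'mid': array([ 426.04, -297.57]), 'yaw': np.float32(0.21), 'L': np.float64(138.95), 'off': np.float64(-1.24), 'free': array([ 337.52, -314.91])}
{'head': array([346.87, 359.15]), 'mid': array([415.35, 344.65]), 'yaw': np.float32(2.93), 'L': np.float64(137.83), 'off': np.float64(-0.89), 'free': array([500.45, 325.71])}
{'head': array([ 289.22, -342.96]), 'mid': array([ 357.72, -328.56]), 'yaw': np.float32(-2.93), 'L': np.float64(138.95), 'off': np.float64(17.51), 'free': array([ 475.45, -285.92])}
```

View pics/out.png

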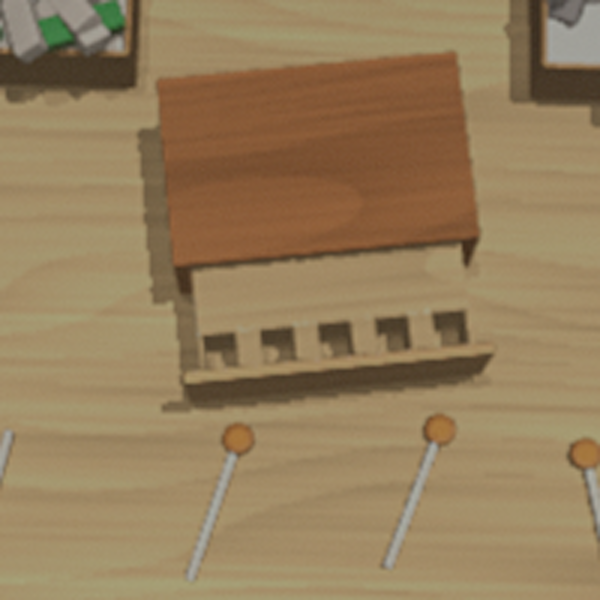

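The drawer is out: the front face moved from n ≈ 641 to 542, about 99 mm, and hit its stop. The left lollipop was knocked aside to mid (415,345), as the task warned. I'll check the well positions from the top view and test reachability for the grasps and placings.

```bash
cat >> h.py <<'E'
NW,TW=574.,-90.
LEAN=np.radians(12)
GRIP=36.   # grip distance from mid toward head
def grasp_pose(mid,yaw,s,z_tip=1.5,ztcp=None):
    d=np.array([np.cos(yaw),np.sin(yaw),0]); g=np.array([mid[0],mid[1],0])+d*GRIP
    return g+UP*z_tip, rot(-UP,s*d)
def place_pose(k,s,zbot,zg,gm=GRIP):
    """stick free end centre at height zbot in well k, leaning LEAN towards +n; zg = distance of stick axis behind the tips along f"""
    d=np.cos(LEAN)*UP+np.sin(LEAN)*N; f=np.cos(LEAN)*N-np.sin(LEAN)*UP
    # stick axis crosses the well's mid-depth (z=69) at well centre
    ax=np.array(at(NW,TW+58*k,0)); L=(69-32)/np.cos(LEAN)
    bot_=ax+UP*32-N*np.tan(LEAN)*37+UP*(zbot-32)
    g=bot_+d*(87+gm)
    return g+f*zg, f, rot(f,s*d)
E
python3 - <<'E'
from h import *
c=bot.read_camera('top')
for u,v in ((220,350),(279,345),(336,340),(393,335),(451,328)):
    w=ray_plane(c,220+u/3,60+v/3,106); print((w@N).round(1),(w@T).round(1), 'expect',TW)
ms=lolly_poses(c)[:4]
for o in ms:
  for s in (1,-1):
    g,q=grasp_pose(o['mid'],float(o['yaw']),s)
    a=bot.ik(tcp(g,-UP),q); b=bot.ik(tcp(g+UP*150,-UP),q)
    print(o['mid'].round(),s,None if a is None else np.round(a,2),None if b is None else np.round(b,2))
for k in (-2,-1,0,1,2):
  for s in (1,-1):
    for zb in (34,150):
      g,f,q=place_pose(k,s,zb,5); a=bot.ik(tcp(g,f),q); print(k,s,zb,g.round(),None if a is None else np.round(a,2))
E
```

```text
578.0 28.4 expect -90.0
577.3 -30.9 expect -90.0
576.8 -88.3 expect -90.0
576.3 -145.9 expect -90.0
577.7 -204.7 expect -90.0
[ 450. -103.] 1 [-0.31  0.51  1.84 -0.    0.79  1.61] [-0.31  0.27  1.76 -0.    1.11  1.61]
[ 450. -103.] -1 [-0.31  0.51  1.84 -0.    0.79 -1.53] [-0.31  0.27  1.76 -0.    1.11 -1.53]
[432. 106.] 1 [ 0.12  0.48  1.9  -0.    0.76  1.99] [ 0.12  0.22  1.82 -0.    1.1   1.99]
[432. 106.] -1 [ 0.12  0.48  1.9  -0.    0.76 -1.15] [ 0.12  0.22  1.82 -0.    1.1  -1.15]
[ 426. -298.] 1 [-0.63  0.59  1.71 -0.    0.85  0.73] [-0.63  0.37  1.63 -0.    1.15  0.73]
[ 426. -298.] -1 [-0.63  0.59  1.71 -0.    0.85 -2.41] [-0.63  0.37  1.63 -0.    1.15 -2.41]
[416. 345.] 1 [ 0.68  0.55  1.78 -0.    0.81 -0.69] [ 0.68  0.31  1.7  -0.    1.13 -0.69]
[416. 345.] -1 [ 0.68  0.55  1.78 -0.    0.81  2.46] [ 0.68  0.31  1.7  -0.    1.13  2.46]
-2 1 34 [ 618. -130.  153.] [-0.49  0.48  2.07  2.34  0.9  -1.15]
-2 1 150 [ 618. -130.  269.] [-0.49  0.22  2.04  2.12  0.72 -0.83]
-2 -1 34 [ 618. -130.  153.] [-0.49  0.48  2.07  2.34  0.9   1.99]
-2 -1 150 [ 618. -130.  269.] [-0.49  0.22
[... 325 characters left out ...]
 2.69  0.86 -1.34]
0 1 150 [603. -15. 269.] [-0.22  0.12  2.15  2.49  0.58 -1.08]
0 -1 34 [603. -15. 153.] [-0.22  0.42  2.19  2.69  0.86  1.8 ]
0 -1 150 [603. -15. 269.] [-0.22  0.12  2.15  2.49  0.58  2.06]
1 1 34 [596.  43. 153.] [-0.07  0.4   2.21  2.89  0.85 -1.44]
1 1 150 [596.  43. 269.] [-0.07  0.1   2.18  2.76  0.53 -1.28]
1 -1 34 [596.  43. 153.] [-0.07  0.4   2.21  2.89  0.85  1.7 ]
1 -1 150 [596.  43. 269.] [-0.07  0.1   2.18  2.76  0.53  1.86]
2 1 34 [589. 101. 153.] [ 0.1   0.4   2.21  3.1   0.83 -1.55]
2 1 150 [589. 101. 269.] [ 0.1   0.1   2.18  3.08  0.5  -1.52]
2 -1 34 [589. 101. 153.] [0.1  0.4  2.21 3.1  0.83 1.59]
2 -1 150 [589. 101. 269.] [0.1  0.1  2.18 3.08 0.5  1.62]
```

```bash
cat >> h.py <<'E'
NW,TW=575.,-89.
def go(p,q): bot.move_to(list(p),q)
def pick(mid,yaw,s=1):
    g,q=grasp_pose(mid,yaw,s)
    bot.move_gripper(40,30)
    go(tcp(g+UP*120,-UP),q)
    hit=bot.servo_line(tcp(g+UP*25,-UP),q,speed=150)
    hit=bot.servo_line(tcp(g,-UP),q,speed=40,until_force=6); z=bot.read_state()['ee_pos'][2]+TIP
    bot.move_gripper(0,35); w=bot.read_state()['grip_width']; print('pick hit',hit,'tip z',z.round(1),'width',w)
    bot.servo_line(tcp(g+UP*240,-UP),q,speed=200)
    w=bot.read_state()['grip_width']; print('lifted width',w); return w
def preplace(k,s=1,zg=4.5):
    g,f,q=place_pose(k,s,190,zg)
    go(tcp(g-N*70,f),q); print('at preplace',bot.read_state()['joint_positions'].round(2),bot.read_state()['grip_width'],bot.read_state()['clock'])
def place(k,s=1,zg=4.5,dn=0.,dt=0.,gm=GRIP):
    P=lambda zb,back=0: (lambda g,f,q:(tcp(g-f*back+N*dn+T*dt,f),q))(*place_pose(k,s,zb,zg,gm))
    bot.servo_line(*P(125),speed=150)
    h=bot.servo_line(*P(45),speed=80,until_force=6); print('mid hit',h)
    h2=bot.servo_line(*P(29),speed=25,until_force=4); s_=bot.read_state(); print('bottom hit',h2,s_['ee_pos'].round(1),'cmd z29',np.round(P(29)[0],1),s_['ft_force'].round(1))
    return h,h2,P
def release(k,P,zb):
    bot.move_gripper(26); bot.dwell(.1)
    bot.servo_line(*P(zb,90),speed=120)
    p,q=P(zb+150,110); bot.servo_line(p,q,speed=220)
E
python3 - <<'E'
from h import *
c=bot.read_camera('top'); ms=lolly_poses(c)
o=min(ms,key=lambda o:np.hypot(*(o['mid']-[426,-297]))); print(o)
pick(o['mid'],float(o['yaw'])); preplace(-2)
snap('side','hold1'); snap('top','hold1t')
E
```

```text
{'head': array([ 494.62735285, -283.37327477]), 'mid': array([ 426.12765803, -297.78823372]), 'yaw': np.float32(0.20741193), 'L': np.float64(138.9735952102706), 'off': array(-1.47487603), 'free': array([ 337.52427751, -314.9265966 ])}
pick hit False tip z 1.6 width 8.54917115645259
lifted width 8.808296873447391
at preplace [-0.6   0.01  2.16  1.92  0.76 -0.65] 8.864449233590985 47.2167
```

View pics/hold1.png

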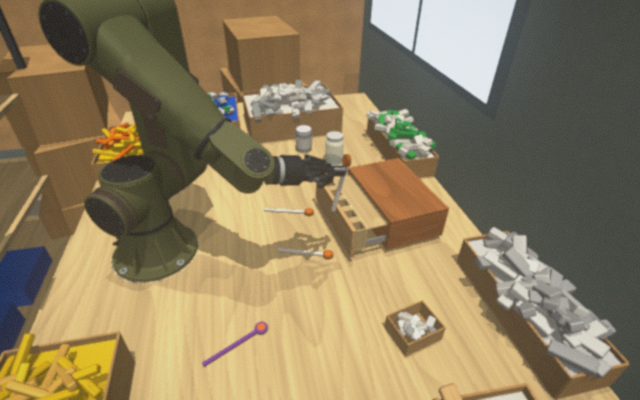

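View pics/hold1t.png

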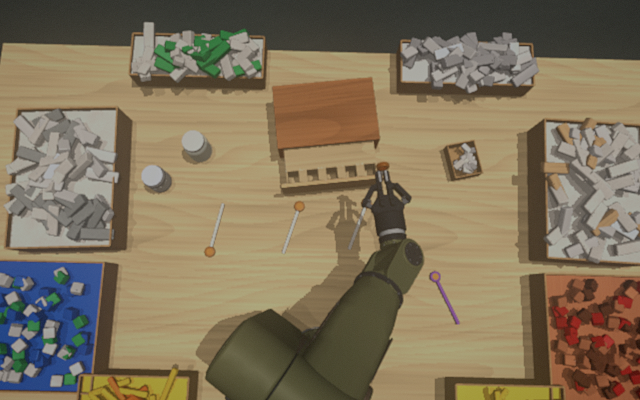

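The lollipop is held upright, head at (347,158) and stick end at about (338,205) in the side view. Before inserting, I'll check the measured stick and head against the planned pose.

```bash
cat >> h.py <<'E'
def check_hold(k,zb=190,back=70):
    c=bot.read_camera('side'); Q=world_pts(c); hsv=cv2.cvtColor(c['image'],cv2.COLOR_BGR2HSV)
    d=np.cos(LEAN)*UP+np.sin(LEAN)*N
    b=np.array(at(NW-back-np.tan(LEAN)*37,TW+58*k,zb))
    am=cv2.inRange(hsv,(5,150,90),(20,255,255))>0; wh=cv2.inRange(hsv,(0,0,100),(180,75,255))>0
    near=np.linalg.norm(Q-(b+d*87),axis=-1)<120
    H=Q[am&near&(Q[...,2]>zb+100)]; S=Q[wh&near]
    print('head px',len(H),'meas n,t,z',[np.median(H@v).round(1) for v in (N,T,UP)],'expect',[(b+d*157)@v for v in (N,T,UP)])
    rel=S-b; a=rel@d; ok=(a>-15)&(a<110); S=S[ok]
    for lo,hi in ((-15,10),(10,40),(40,70),(70,105)):
        m=(a[ok]>lo)&(a[ok]<hi)
        if m.sum()>2:
            M=np.median(S[m],0); e=b+d*np.median(a[ok][m]); print(lo,m.sum(),'dn,dt',((M-e)@N).round(1),((M-e)@T).round(1))
    print('lowest a',np.sort(a[ok])[:4].round(1))
E
python3 - <<'E'
from h import *
check_hold(-2)
E
```

```text
head px 65 meas n,t,z [np.float64(525.8), np.float64(-212.5), np.float64(344.5)] expect [np.float64(529.7775426765975), np.float64(-205.00000000000003), np.float64(343.5691733152075)]
-15 20 dn,dt -0.5 -4.5
10 36 dn,dt -0.3 -4.6
40 41 dn,dt -0.0 -4.1
70 45 dn,dt -0.2 -4.1
lowest a [-6.9 -4.3 -2.4 -2. ]
```

The stick is within 1 mm in n. The −4.5 mm in t is its near surface. Inserting.

```bash
python3 - <<'E'
from h import *
h,h2,P=place(-2)
if not h:
    snap('side','ins1',(260,120,460,270),4)
    release(-2,P,31)
    print(bot.read_state()['clock'])
    snap('side','rel1',(260,120,460,270),4)
E
```

```text
mid hit False
bottom hit True [ 633.1 -126.8  153. ] cmd z29 [ 632.7 -126.7  145.3] [0.7 0.1 5.4]
51.95
```

View pics/rel1.png

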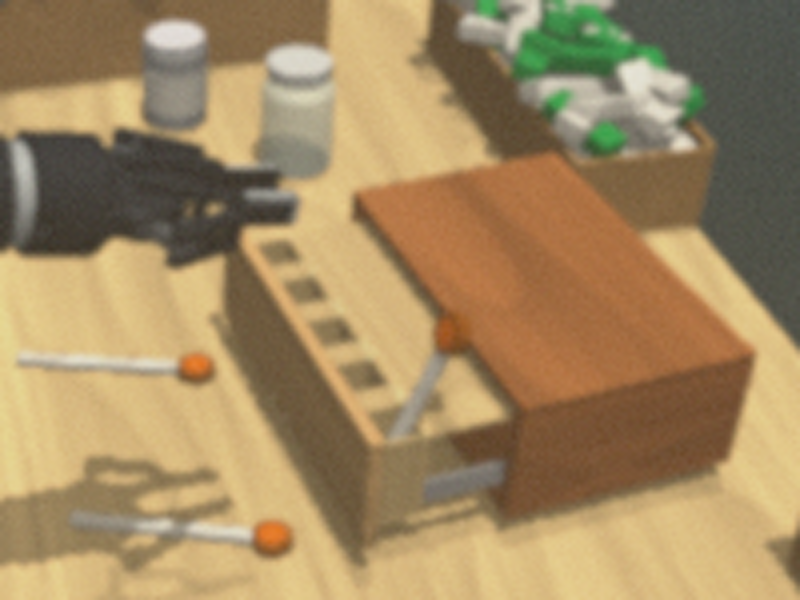

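```bash
cat >> h.py <<'E'
def standing(cam='side'):
    """amber heads over the drawer: n, well k, z ; lean estimate from height (head centre 157 above bottom 32)"""
    c=bot.read_camera(cam); Q=world_pts(c); hsv=cv2.cvtColor(c['image'],cv2.COLOR_BGR2HSV)
    am=cv2.inRange(hsv,(4,150,70),(20,255,255))
    n,l,st,ce=cv2.connectedComponentsWithStats(am)
    for i in range(1,n):
        if st[i][4]<25: continue
        X=Q[l==i]; m=np.median(X,0); a,b=m@N,m@T
        if 500<a<760 and -260<b<80 and m[2]>110 : print(cam,ce[i].round(),'px',st[i][4],'n',a.round(1),'k',((b-TW)/58).round(2),'z',m[2].round(1),'dn',round(a-NW,1))
E
python3 - <<'E'
from h import *
standing(); standing('top'); c=bot.read_camera('top'); print(lip_n(c))
for o in lolly_poses(c): print({k:np.round(v,2) for k,v in o.items() if k in('head','mid','yaw','L','off')})
E
```

```text
side [397. 191.] px 3325 n 755.5 k -0.51 z 125.8 dn 180.5
top [357. 129.] px 40 n 699.1 k -1.51 z 128.4 dn 124.1
top [368. 130.] px 40 n 694.3 k -2.12 z 128.5 dn 119.3
top [318. 140.] px 44 n 678.5 k 0.57 z 127.7 dn 103.5
top [329. 141.] px 35 n 669.6 k 0.02 z 127.9 dn 94.6
top [371. 149.] px 70 n 618.3 k -1.96 z 188.4 dn 43.3
(array([542.6, 545.2, 548.5, 552.2, 595.9]), np.int64(429), array([-238.9,   63.7]))
{'head': array([ 515.58, -125.44]), 'mid': array([ 449.79, -101.54]), 'yaw': np.float32(-0.35), 'L': np.float64(138.2), 'off': np.float64(3.51)}
{'head': array([499.59,  85.4 ]), 'mid': array([432.68, 105.95]), 'yaw': np.float32(-0.3), 'L': np.float64(137.29), 'off': np.float64(1.58)}
{'head': array([347.29, 359.26]), 'mid': array([415.77, 344.77]), 'yaw': np.float32(2.93), 'L': np.float64(137.81), 'off': np.float64(-1.13)}
{'head': array([ 289.38, -343.27]), 'mid': array([ 280.66, -273.82]), 'yaw': np.float32(-1.45), 'L': np.float64(66.21), 'off': np.float64(-103.96)}
```

First lollipop stands in well −2 with its head at z 188, leaning about 20° back. Next, the lollipop at (450,−102) into well −1.

```bash
cat > one.py <<'E'
import sys
from h import *
xy=[float(sys.argv[1]),float(sys.argv[2])]; k=int(sys.argv[3])
c=bot.read_camera('top'); ms=lolly_poses(c)
o=min(ms,key=lambda o:np.hypot(*(o['mid']-xy))); print({a:np.round(b,2) for a,b in o.items()})
assert np.hypot(*(o['mid']-xy))<12 and 130<o['L']<145 and abs(o['off'])<5
w=pick(o['mid'],float(o['yaw'])); assert w>5
preplace(k); check_hold(k); snap('side',f'hold_{k}'); print(bot.read_state()['clock'])
E
python3 one.py 450 -102 -1
```

```text
{'head': array([ 515.64, -125.02]), 'mid': array([ 449.76, -101.36]), 'yaw': np.float32(-0.34), 'L': np.float64(138.22), 'off': np.float64(3.68), 'free': array([365.92, -75.16])}
pick hit False tip z 1.6 width 8.845219556144123
lifted width 8.974222199916188
at preplace [-0.46 -0.06  2.23  2.05  0.66 -0.72] 8.572944618715526 59.6667
head px 44 meas n,t,z [np.float64(526.8), np.float64(-155.7), np.float64(346.2)] expect [np.float64(529.7775426765974), np.float64(-147.0), np.float64(343.5691733152075)]
-15 16 dn,dt 0.1 -5.1
10 36 dn,dt 0.2 -5.3
40 36 dn,dt 0.4 -4.9
70 42 dn,dt -0.3 -4.4
lowest a [-1.3 -1.2 -0.7 -0.3]
59.7667
```

```bash
cat > two.py <<'E'
import sys
from h import *
k=int(sys.argv[1])
h,h2,P=place(k)
if not h and bot.read_state()['ee_pos'][2]-P(29)[0][2]<14:
    release(k,P,31); standing('top'); print(bot.read_state()['clock'])
    c=snap('side',f'rel_{k}',(260,120,460,270),4)
E
python3 two.py -1
```

```text
mid hit False
bottom hit True [625.7 -69.2 151. ] cmd z29 [625.4 -69.2 145.3] [-0.2 -0.2  4. ]
top [365. 122.] px 28 n 721.6 k -1.93 z 127.5 dn 146.6
top [304. 143.] px 43 n 674.9 k 1.31 z 128.4 dn 99.9
top [371. 149.] px 70 n 618.0 k -1.96 z 189.2 dn 43.0
top [351. 151.] px 69 n 618.6 k -0.96 z 188.4 dn 43.6
64.3833
```

```bash
python3 -c "
from h import *
print(lolly_poses(bot.read_camera('top')))"
```

```text
[{'head': array([499.11165349,  85.94202037]), 'mid': array([432.182645  , 106.44831271]), 'yaw': np.float32(-0.29730764), 'L': np.float64(137.27025964727648), 'off': array(1.86540029), 'free': array([347.28188479, 130.5099541 ])}, {'head': array([347.48093403, 358.81079022]), 'mid': array([415.96105945, 344.30309979]), 'yaw': np.float32(2.9328268), 'L': np.float64(137.8279515368647), 'off': array(-0.67839528), 'free': array([500.4503306 , 325.71037641])}, {'head': array([ 289.38141324, -343.26987147]), 'mid': array([ 226.30907132, -373.63234401]), 'yaw': np.float32(0.4486501), 'L': np.float64(139.60077137004157), 'off': array(3.91947908), 'free': array([ 149.37072761, -415.01977091])}]
```

View pics/rel_-1.png

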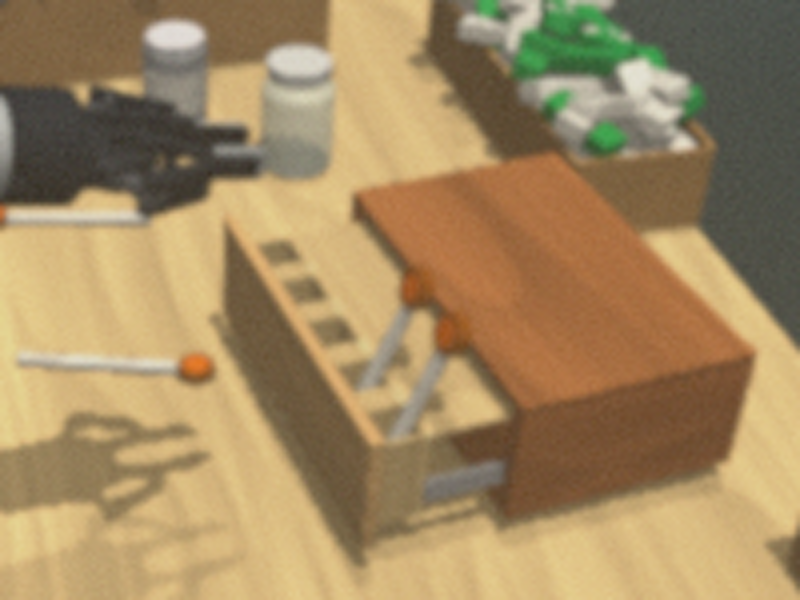

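Both stand, leaning back together, with heads at crop (418,287) and (452,332). Next: the lollipop at (432,106) into well 1.

```bash
python3 one.py 432 106 1
```

```text
{'head': array([499.39,  85.27]), 'mid': array([432.46, 105.77]), 'yaw': np.float32(-0.3), 'L': np.float64(137.27), 'off': np.float64(1.3), 'free': array([347.28, 130.51])}
pick hit False tip z 1.6 width 9.088231797738313
lifted width 8.75075415555217
at preplace [-0.11 -0.15  2.31  2.56  0.43 -1.09] 9.22029091237055 72.925
head px 58 meas n,t,z [np.float64(528.0), np.float64(-38.8), np.float64(346.9)] expect [np.float64(529.7775426765975), np.float64(-31.0), np.float64(343.5691733152075)]
-15 11 dn,dt -0.6 -5.5
10 31 dn,dt 0.0 -4.8
40 28 dn,dt 0.9 -4.2
70 36 dn,dt 0.6 -4.3
lowest a [-0.2  0.8  1.1  1.4]
73.025
```

```bash
python3 two.py 1 && python3 one.py 416 344.5 2
```

```text
mid hit False
bottom hit True [611.3  45.9 151.3] cmd z29 [610.8  45.9 145.3] [0.6 0.1 4.5]
top [286. 121.] px 30 n 744.0 k 2.09 z 127.8 dn 169.0
top [371. 149.] px 70 n 618.6 k -1.96 z 187.6 dn 43.6
top [351. 151.] px 71 n 618.3 k -0.96 z 188.7 dn 43.3
top [311. 155.] px 67 n 618.2 k 1.03 z 189.6 dn 43.2
77.6833
{'head': array([347.4 , 359.56]), 'mid': array([415.89, 345.09]), 'yaw': np.float32(2.93), 'L': np.float64(137.83), 'off': np.float64(-1.51), 'free': array([500.44, 325.69])}
pick hit False tip z 1.6 width 8.802909402464044
lifted width 8.788235125339174
at preplace [ 0.09 -0.15  2.31  3.05  0.37 -1.49] 8.969085934621221 85.9833
head px 49 meas n,t,z [np.float64(528.5), np.float64(19.2), np.float64(350.0)] expect [np.float64(529.7775426765974), np.float64(27.000000000000014), np.float64(343.5691733152075)]
-15 5 dn,dt 1.6 -2.3
10 27 dn,dt 0.5 -4.1
40 29 dn,dt 0.2 -4.7
70 34 dn,dt 0.7 -4.0
lowest a [2.9 5.3 6.4 6.8]
86.0833
```

View pics/hold_2.png

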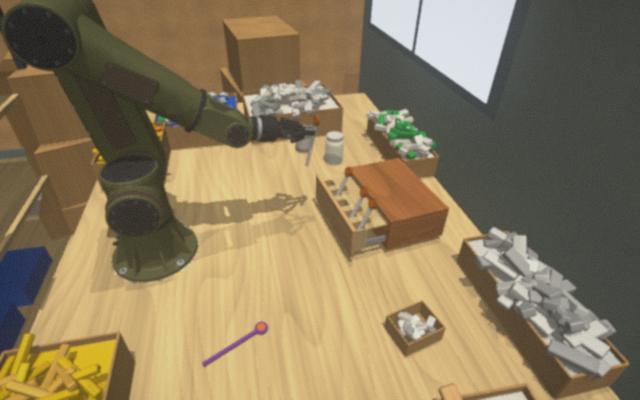

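The fourth lollipop is held about 5 mm lower on its stick than planned (stick end about 5 mm high), so I'll place with the grip distance corrected.

```bash
python3 - <<'E'
from h import *
h,h2,P=place(2,gm=GRIP-5)
if not h:
    release(2,P,31); standing('top')
    bot.move_joints(bot.read_state()['joint_positions']*np.array([0,1,1,1,1,1])+np.array([1.1,0,0,0,0,0]))
    bot.dwell(.5); standing('top'); c=snap('top','fin_t'); print(lip_n(c),bot.read_state()['clock'])
    snap('side','fin_s',(260,120,460,270),4)
    P=world_pts(c)
    for n,p in dict(jar=(195,137),tin=(153,172),carton=(463,160)).items(): print(n,P[p[1],p[0]].round(1))
E
```

```text
mid hit False
bottom hit True [603.  103.4 148.4] cmd z29 [602.5 103.3 140.4] [ 0.4 -0.9  4.6]
top [371. 149.] px 69 n 618.8 k -1.98 z 188.8 dn 43.8
top [351. 151.] px 71 n 618.4 k -0.96 z 186.3 dn 43.4
top [311. 155.] px 70 n 618.9 k 1.03 z 189.3 dn 43.9
top [291. 157.] px 70 n 618.0 k 2.02 z 189.5 dn 43.0
top [371. 149.] px 72 n 619.3 k -1.96 z 189.0 dn 44.3
top [351. 151.] px 71 n 618.1 k -0.95 z 188.2 dn 43.1
top [311. 155.] px 72 n 618.6 k 1.03 z 189.1 dn 43.6
top [291. 157.] px 70 n 618.2 k 2.02 z 188.9 dn 43.2
(array([542.7, 545.3, 549.3, 553.6, 598.1]), np.int64(473), array([-238.3,   63.7])) 92.9583
jar [681.1 400.6 120.1]
tin [574.7 525.2  96.9]
carton [ 650.9 -428.5   48.7]
```

View pics/fin_t.png

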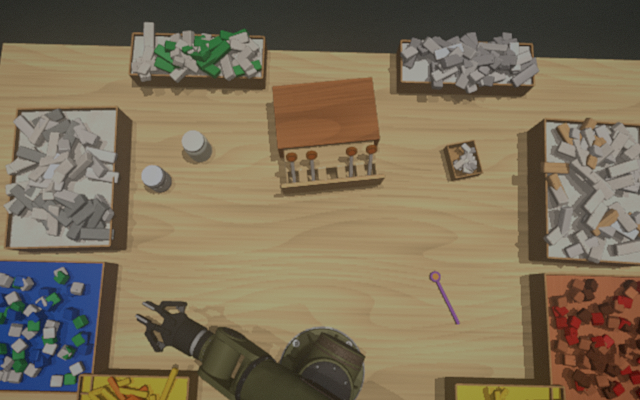

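View pics/fin_s.png

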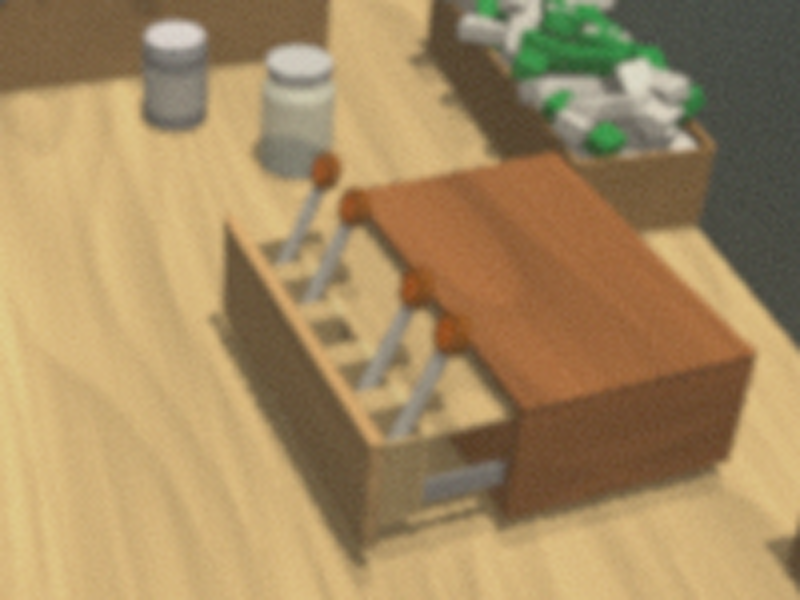

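All four stand in wells −2, −1, 1 and 2, at equal height and lean. The counter holds only the purple look-alike, and the jar, tin and carton read as before. Handing in.

```bash
python3 -c "
from h import *
s=bot.read_state(); print(s['ee_pos'],s['ft_force'].round(1)); bot.finish_job()"
```

```text
[186.18680331 468.18057639 313.63108279] [0.1 0.1 0.2]
the job is handed in; nothing more can be done
```

The job is handed in at about 93 s of the 208 s allowed. The drawer is out and all four amber lollipops on the counter stand in its wells. No verdict was reported.

- **Drawer:** I pressed the front in until it hit its stop, and it sprang out about 81 mm. I then pinched the lip and drew it to its end stop. By camera it is about 98–99 mm out, and it measured the same at the end.
- **Lollipops:** They stand head up in wells −2, −1, 1 and 2. Their heads measure z ≈ 188–189 mm with a lean of about 20° (0.35 rad), which matches sticks at the bottom of the wells. I found no fifth lollipop, and left the purple look-alike alone.
- **Jar, tin and carton:** Their last depth readings agree with the first to within about 4 mm horizontally. The carton's height read 49 mm instead of 59 mm, most likely a different sweet under that pixel.
- **Robot:** It was parked clear of everything, with wrist force near zero.

Two readings disagreed along the way:
- **Fingertips:** The real fingertips are about 15 mm behind the reported TCP, not 19 mm ahead as described. The first press missed because of this. Touching the counter confirmed it, and I used that offset from then on.
- **Fourth lollipop:** It was knocked aside mid-run, so I measured it again. It was also gripped about 5 mm off along the stick, which I corrected before inserting it.

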